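# Load the cell into the lit site model

### The job

Fit the loose round cell into the empty battery bay of the architect's site model: with the nub end raised, press the cell's flat end back against the sprung contact, then, keeping the spring pressed in, tip the nub end down in front of the fixed contact plate until the cell lies flat in the bay's saddles, and let go, so that it stays clamped between both contacts. Lean on the spring by feel (about 7 N is needed; more than 15 N bends the sprung contact and must not happen), and leave the carton, the glasses and the marker where they are.

Things in the scene. Friction and masses are not known exactly. Their poses are not given: they have to be found in the camera images.
- model: Site model, fixed for the run: grey board 190 x 270 x 8 mm (its own x -95 to 95, y -85 to 185 mm) with dark terrain and white buildings up to 72 mm high beyond y = 74 mm, and an open grey battery bay on a black liner along its x axis at y = 0, flat board for 70 mm on either side. Origin on the table under the nominal centre of the seated cell; z up.
- bay (a point): Nominal centre of the seated cell, 30.5 mm above the table; x from sprung to fixed contact, z up. The bay is screwed on through slots: all of it sits up to 8 mm either way along x (true in y, z), not measured: find it by feel. Vee saddles (8 mm long, 33 wide, tops 2 mm below the cell's axis) at x = -26 and 27 mm; open between them for fingers down to the liner, 9.5 mm above the table.
- contact (a joint): Travel of the sprung contact (m): 0 relaxed, grows when pressed to -x, hard stop 0.0075. Steel ball nose, radius 8 mm, on the bay's axis, tip nominally at x = -29 mm from bay. Spring 2.5 N plus 0.7 N/mm: 6.7 N at the 6 mm of a seated cell, 7.8 N at the stop, then steep. Fixed plate face nominally at x = +35 mm, its block 9 mm thick; both end blocks' tops 39 mm above the table.
- dock: Black low dock, fixed to the table, base 95 x 60 x 7 mm, with two grey vee saddles like the bay's at x = -26 and +26 mm, in which the cell lies at the start, 52 mm apart with open space between them for fingers. Origin on the table under its centre, x along the cell.
- cell: The loose white cylinder cell, 21 mm diameter, 70 mm long over all, about 70 g; a 9 mm diameter, 2 mm high steel nub at one end (dark ring near that end), a flat steel disc at the other. Origin at the centre of its axis, 30.5 mm above the table in the dock; x axis along the cell towards the nub.
- nub (a point): Tip of the cell's nub, 35 mm along +x from the cell's origin; it belongs against the fixed plate.
- flat_end (a point): Centre of the cell's flat end, 35 mm along -x from the cell's origin; it belongs on the sprung contact.
- carton: Bystander: open cardboard box 90 x 150 x 70 mm, origin under its centre.
- glasses: Bystander: black spectacles standing on the table, 140 mm wide (y), 145 mm deep (x, temples to +x), 48 mm high; origin on the table at the middle of the front.
- marker: Bystander: square white marker pen 135 x 16 x 16 mm lying along its x axis, origin under its middle.
There are look-alikes about, which are no part of the job. Leave any pink look-alike of the cell alone.

How it is judged:
By the outcome, as a careful person would: the job done as asked, in the order asked, and still so for the second after the job is handed in, with the robot touching nothing.
It also fails if it takes over 64 s, if anything falls off the work surface, if the arm or the gripper's body presses on something with over 40 N, if the wrist force passes 120 N, or if a joint passes its speed limit or range.

### The arm

A 6-joint arm with a two-finger parallel gripper is mounted at the origin on the work surface. World frame = base frame: x ahead of the robot, y to its left, z up, the work surface at z = 0. Lengths are in m, angles in rad, forces in N, time in s.
With the tool pointing down it reaches from about 0.375 to 0.975 m from the base axis. Payload 3.8 kg.
Tool frame: the origin (TCP) lies on the centre line of the jaws, within the pads' length; the fingertips stand 14 mm ahead of it and the grasp point (between the pads) lies 5 mm behind it; z points along the fingers, y is the line along which they close (so a half turn about z gives the same grasp; the last joint's range is limited). The gripper opens to 85 mm and grips with 20 to 120 N. Pads are 22 mm wide; open, the fingers measure 114 mm over their backs; the gripper's body (76 mm by 85 mm) begins 54 mm behind the grasp point. The pads swing forward as they close: fully open they stand 13 mm farther back than shut.
Start: joints at [1.13, 0.264, 1.604, -0, 1.274, -0.037], TCP at [0.265, 0.621, 0.245] pointing down, gripper open.
Joint ranges: [-2.63, 2.63], [-0.94, 2.18], [0.31, 2.57], [-1.31, 4.45], [0, 2.66], [-2.55, 2.55]. Speed limits (rad/s): [2.57, 2.57, 3.14, 3.14, 3.14, 3.14].

### API

Orientations are given as a rotation vector (axis times angle).
In Python, from workcell import bot, eyes, spot_in gives the robot as it stands.
- The arm moves only by the tool carry_out, never from a script. Its argument "series" is text: rows parted by semicolons, each of 4 numbers parted by spaces: the shift along the world's x, y, z in m, then the turn about the world's z in degrees. In form: tx ty tz roll; .... A call has 1 to 20 rows; each row shifts and turns the commanded pose from where the row before left it; what a row does not reach is not made up. A row lasts 1/8 s, in which the tool goes at most 62.5 mm and 10.7 degrees, less where a joint would pass 70% of its speed; a pose out of reach is approached as far as the arm can. A call is refused whole if a number of a shift passes 0.0625 or a number of a turn 10.7, either way. A call with a gripper value outside its range is refused whole. "jaw" is the gripper command: -1 is shut, 1 is fully open, values between are in proportion, set as the call begins (left out, the last holds). The fingers move at their own pace and stop on an object; "grip_force" is the grip in N (left out, the last holds). Time passes only in rows, so rows that do not move let the fingers close. It gives the time, the measured TCP pose, the force, the opening and the grip force at its end, in the units of the state.
- bot.read_state(): the state, without advancing time (a new reading comes with each control period).
- eyes.read_camera(name): name is "scene" or "top" or "wrist"; returns (picture, depth): 400x640x3 uint8, blue, green, red; 400x640 float32, m along the optical axis (not along the pixel's ray), 0 where there is no reading.
- eyes.get_calibration(name): a dict with "K" (3x3 intrinsics, pixels), "distortion" ([k1, k2, p1, p2, k3] as OpenCV has them; the pictures are not rectified), "position" and "rotation" of the camera in the world; the wrist camera has in their place "T_tool_cam" (4x4, takes a point from camera to tool coordinates, whose origin is the TCP and whose axes are the flange's). Camera axes: x right, y down, z forward; pixel columns grow to the right and rows downward; lengths in m; the calibration is good to about 2 mm. A picture is of the moment at which its call begins: read the wrist's pose just before it. get_calibration takes no time and is no camera call.
- bot.finish_job(): hands the job in; it is judged then, once.
Trained networks look in the newest picture that a camera, given by its name, has taken for a name from the list of things; names that differ only in an ending like _2 or _b are one class to them, and where a whole thing is asked for, a point or a joint stands for the part that bears it (a point fixed in the world has none). Each returns a list of dicts, best first, with "score" (0 to 1); they miss things now and then, are a little off and sometimes report something else, mostly with a low value. They report only what shows in the picture. A call takes as long as a camera call. They do not tell look-alikes from the thing itself.
- spot_in(camera, target): "rect" ([centre column, centre row, width, height] in pixels, round what is visible of it).
The state is a dict: "time": time; "q": joint angles; "joint_vel": joint speeds; "joint_torque": joint torques, N m; "tool_pos": TCP position; "tcp_rot": TCP orientation; "wrist_force": force on the tool from outside, world axes, zero at the start; "torque": the same for the moment, N m; "width": opening from 0.0 (shut) to 1.0 (fully open); "grip_force": force on a finger pad.
Only numpy, scipy, OpenCV 4.12 (cv2) and the standard library are available. Lean on these libraries where they do the work, as an engineer would, in place of code of your own. Each camera call takes 0.05 s, during which the arm holds its last target. There are 200 camera calls.

## Working session

There is one attempt and no reset: what is moved stays moved. The work goes in short steps, Python scripts to look and compute and a tool call to move; the robot and the scene stay as the last step left them, time stands still between calls to the robot, and variables do not carry over. Pictures are saved under pics/ and viewed, at most 10 in all, crops included, and the job is handed in when it is done.

Besides the shell and the picture viewer there is one more tool, called as a command line: name --argument value ..., lists and objects as JSON in quotes. carry_out: Moves the arm, as the interface text tells. Its arguments: {"type":"object","properties":{"series":{"type":"string"},"jaw":{"type":"number"},"grip_force":{"type":"number"}},"required":["series"]}

```bash
mkdir -p pics
cat > h.py <<'E'
import numpy as np, cv2
from workcell import bot, eyes, spot_in
from scipy.spatial.transform import Rotation as R
def pose(cam):
    c=eyes.get_calibration(cam)
    if 'T_tool_cam' in c:
        s=bot.read_state(); T=np.eye(4); T[:3,:3]=R.from_rotvec(s['tcp_rot']).as_matrix(); T[:3,3]=s['tool_pos']
        return c,T@np.array(c['T_tool_cam'])
    T=np.eye(4); r=np.array(c['rotation']); T[:3,:3]=r if r.shape==(3,3) else R.from_rotvec(r).as_matrix(); T[:3,3]=c['position']; return c,T
def cloud(cam):
    c,T=pose(cam); im,d=eyes.read_camera(cam)
    v,u=np.mgrid[0:400,0:640]
    n=cv2.undistortPoints(np.stack([u,v],-1).reshape(-1,1,2).astype(float),np.array(c['K']),np.array(c['distortion'])).reshape(400,640,2)
    P=np.concatenate([n*d[...,None],d[...,None]],-1)@T[:3,:3].T+T[:3,3]; P[d==0]=np.nan
    return im,P
E
python3 - <<'E'
from h import *
s=bot.read_state(); print({k:np.round(v,3).tolist() for k,v in s.items()})
print(R.from_rotvec(s['tcp_rot']).as_matrix().round(3))
for c in ['top','scene']:
    im,P=cloud(c); cv2.imwrite(f'pics/{c}0.png',im); np.save(f'{c}0.npy',P)
    print(c,np.round(eyes.get_calibration(c)['position'],2))
    for t in ['cell','model','dock','contact','carton','glasses','marker']:
        for o in spot_in(c,t)[:3]:
            r=np.array(o['rect']); p=P[int(r[1]),int(r[0])]
            print(t,round(o['score'],2),r.round().tolist(),p.round(3))
E
```

```text
{'time': 0.0, 'q': [1.13, 0.265, 1.605, -0.0, 1.274, -0.037], 'joint_vel': [-0.0, 0.001, 0.0, 0.0, -0.0, -0.0], 'joint_torque': [-0.0, -51.512, -36.731, 0.0, 0.013, 0.0], 'tool_pos': [0.265, 0.62, 0.244], 'tcp_rot': [-0.63, -3.077, 0.003], 'wrist_force': [-0.925, -0.545, -0.515], 'torque': [-0.006, 0.017, 0.02], 'grip_force': 0.0, 'width': 0.998}
[[-0.92   0.393 -0.001]
 [ 0.393  0.92  -0.002]
 [ 0.    -0.002 -1.   ]]
top [ 0.44 -0.04  0.92]
cell 0.94 [400.0, 272.0, 19.0, 34.0] [ 0.463 -0.215  0.038]
cell 0.92 [456.0, 284.0, 18.0, 36.0] [ 0.439 -0.328  0.022]
cell 0.91 [404.0, 216.0, 27.0, 29.0] [ 0.575 -0.231  0.022]
model 0.78 [186.0, 258.0, 152.0, 112.0] [0.495 0.21  0.008]
dock 0.83 [397.0, 278.0, 45.0, 54.0] [ 0.452 -0.209  0.036]
contact 0.53 [214.0, 272.0, 5.0, 8.0] [0.466 0.148 0.037]
carton 0.88 [205.0, 136.0, 88.0, 69.0] [0.754 0.183 0.003]
marker 0.69 [319.0, 129.0, 13.0, 57.0] [ 0.761 -0.061  0.014]
scene [1.17 0.4  0.58]
cell 0.69 [292.0, 158.0, 28.0, 12.0] [ 0.464 -0.209  0.037]
cell 0.52 [256.0, 182.0, 8.0, 22.0] [ 0.591 -0.224  0.019]
model 0.86 [431.0, 241.0, 147.0, 94.0] [0.52  0.212 0.009]
model 0.48 [414.0, 208.0, 11.0, 10.0] [0.469 0.144 0.034]
dock 0.8 [292.0, 168.0, 39.0, 18.0] [ 0.468 -0.208  0.009]
contact 0.39 [417.0, 209.0, 7.0, 10.0] [0.472 0.155 0.038]
carton 0.96 [362.0, 291.0, 99.0, 89.0] [0.718 0.165 0.004]
carton 0.72 [292.0, 158.0, 33.0, 16.0] [ 0.468 -0.209  0.036]
carton 0.37 [416.0, 211.0, 9.0, 8.0] [0.478 0.153 0.038]
glasses 0.7 [201.0, 228.0, 99.0, 76.0] [ 0.779 -0.214  0.001]
marker 0.9 [253.0, 254.0, 55.0, 33.0] [ 0.776 -0.055  0.013]
```

View pics/top0.png

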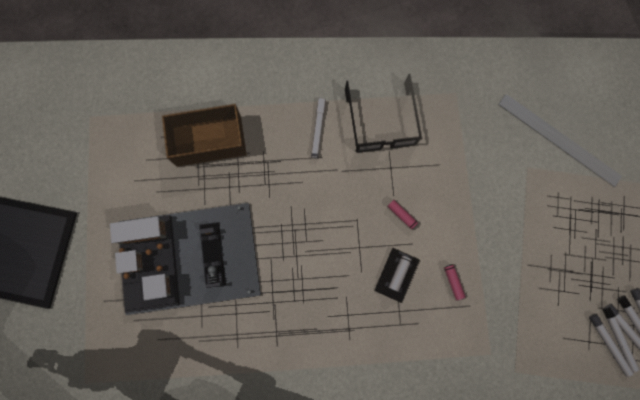

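View pics/scene0.png

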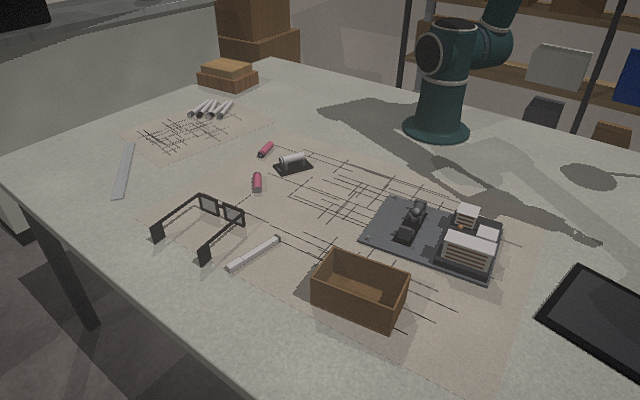

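Run:
```python
from h import *
im=cv2.imread('pics/top0.png'); a=im[235:310,365:440]; b=im[215:295,170:250]
b=im[215:290,172:247]
f=lambda a:cv2.convertScaleAbs(cv2.resize(a,(400,400),interpolation=cv2.INTER_CUBIC),alpha=1.6)
cv2.imwrite('pics/c1.png',np.hstack([f(a),f(b)]))
P=np.load('top0.npy')
# cell: white & high
m=np.zeros((400,640),bool); m[245:305,370:425]=1
hsv=cv2.cvtColor(im,cv2.COLOR_BGR2HSV)
q=P[m&(P[...,2]>.030)&(hsv[...,1]<60)]; 
def pca(q):
    c=q[:,:2].mean(0); w,v=np.linalg.eigh(np.cov(q[:,:2].T)); return c,v[:,1],np.ptp((q[:,:2]-c)@v,axis=0)
print('cell',len(q),pca(q),q[:,2].max())
m[:]=0; m[200:310,175:262]=1
q=P[m&(P[...,2]>.004)&(P[...,2]<.014)].astype(np.float32)
# board: min area rect including high ones
q=P[200:320,105:265].reshape(-1,3); q=q[(q[:,2]>.005)&(q[:,2]<.1)]
print('board',cv2.minAreaRect(q[:,:2].astype(np.float32)))
m[:]=0; m[215:295,190:235]=1
q=P[m&(P[...,2]>.018)]; print('bay',len(q),pca(q)); print(q[np.argsort(q[:,0])][::12].round(3))
```

```text
cell 383 (array([ 0.45883793, -0.21463198]), array([-0.90809026,  0.41877451]), array([0.02733855, 0.07086142])) 0.043358926355343774
board ((0.5027351379394531, 0.20761649310588837), (0.2080484926700592, 0.28975915908813477), 8.175773620605469)
bay 408 (array([0.4906636 , 0.15488913]), array([-0.99004167, -0.1407746 ]), array([0.03341915, 0.11413699]))
[[0.435 0.159 0.026]
 [0.437 0.156 0.039]
 [0.439 0.149 0.039]
 [0.441 0.14  0.038]
 [0.443 0.136 0.037]
 [0.445 0.137 0.02 ]
 [0.447 0.135 0.021]
 [0.451 0.137 0.023]
 [0.453 0.163 0.02 ]
 [0.457 0.149 0.03 ]
 [0.459 0.162 0.024]
 [0.462 0.155 0.039]
 [0.464 0.148 0.03 ]
 [0.468 0.156 0.039]
 [0.47  0.158 0.036]
 [0.474 0.149 0.036]
 [0.476 0.166 0.029]
 [0.478 0.162 0.022]
 [0.48  0.148 0.023]
 [0.482 0.167 0.026]
 [0.484 0.141 0.025]
 [0.486 0.138 0.022]
 [0.53  0.166 0.019]
 [0.532 0.153 0.022]
 [0.534 0.153 0.023]
 [0.535 0.147 0.025]
 [0.537 0.15  0.027]
 [0.54  0.172 0.02 ]
 [0.542 0.162 0.039]
 [0.543 0.15  0.03 ]
 [0.544 0.172 0.039]
 [0.546 0.158 0.038]
 [0.548 0.168 0.039]
 [0.548 0.157 0.035]]
```

View pics/c1.png

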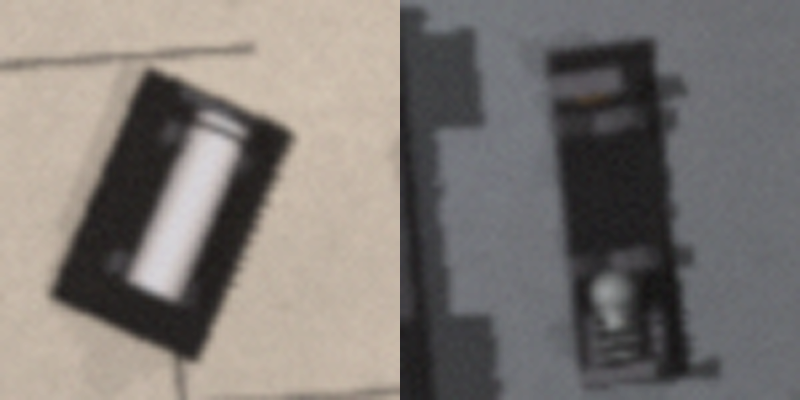

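Candidates in the top view: white cell in the dock (400,272); pink look-alikes (404,216) and (456,284); white pens (614,335). I pick (400,272). The crop shows a white body with a dark ring at its upper (+x world) end, lying in the dock. In the same crop, the bay's ball nose is at the bottom and its fixed plate at the top.

carry_out --series "0.013 -0.0557 -0.003 -1.6; 0.013 -0.0557 -0.003 0; 0.013 -0.0557 -0.003 0; 0.013 -0.0557 -0.003 0; 0.013 -0.0557 -0.003 0; 0.013 -0.0557 -0.003 0; 0.013 -0.0557 -0.003 0; 0.013 -0.0557 -0.003 0; 0.013 -0.0557 -0.003 0; 0.013 -0.0557 -0.003 0; 0.013 -0.0557 -0.003 0; 0.013 -0.0557 -0.003 0; 0.013 -0.0557 -0.003 0; 0.013 -0.0557 -0.003 0; 0.013 -0.0557 -0.003 0; 0 0 0 0; 0 0 0 0" --jaw 1

```text
time: 2.92
tool_pos: [0.4598, -0.2146, 0.2]
tcp_rot: [-0.674, -3.067, -0.001]
wrist_force: [-0.7, 0.6, -0.6]
width: 1.0
grip_force: 0.0
```

Run:
```python
from h import *
im,P=cloud('wrist'); cv2.imwrite('pics/w1.png',im); np.save('w1.npy',P)
s=bot.read_state(); print(s['tool_pos'],R.from_rotvec(s['tcp_rot']).as_matrix().round(3).tolist(), s['wrist_force'])
for t in ['cell','dock']:
    for o in spot_in('wrist',t)[:3]: print(t,o)
```

```text
[ 0.45983648 -0.21396523  0.20011826] [[-0.908, 0.418, -0.001], [0.418, 0.908, 0.001], [0.001, 0.0, -1.0]] [ 0.47912724  0.61839258 -0.34656929]
cell {'rect': [349.8, 266.0, 61.4, 33.0], 'score': 0.97}
cell {'rect': [318.5, 184.4, 22.7, 65.9], 'score': 0.96}
cell {'rect': [221.8, 201.5, 57.6, 54.2], 'score': 0.76}
dock {'rect': [319.0, 169.1, 57.7, 83.1], 'score': 0.8}
```

View pics/w1.png

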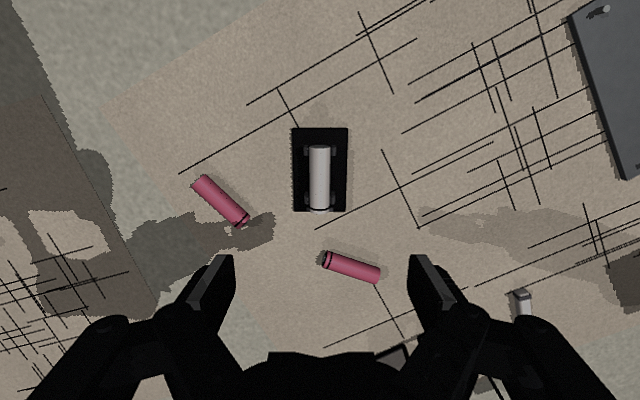

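Run:
```python
from h import *
im=cv2.imread('pics/w1.png');P=np.load('w1.npy')
sub=np.zeros((400,640),bool); sub[140:215,300:340]=1
g=im.min(2)>110
q=P[sub&g&(P[...,2]>.025)]
c,(w,v)=q[:,:2].mean(0),np.linalg.eigh(np.cov(q[:,:2].T))
d=v[:,1]*np.sign(v[0,1]); e=(q[:,:2]-c); print(len(q),c,d,np.degrees(np.arctan2(d[1],d[0])),np.percentile(e@d,[0,1,99,100]),np.percentile(e@[-d[1],d[0]],[0,1,99,100]),np.percentile(q[:,2],[5,50,95]))
q=P[sub&(P[...,2]>.005)]; 
q=P[100:240,270:370].reshape(-1,3); q=q[q[:,2]>.004]
print('dock',cv2.minAreaRect(q[:,:2].astype(np.float32)))
```

```text
1049 [ 0.45788404 -0.21416812] [ 0.89769871 -0.44060983] -26.142797098256942 [-0.03214534 -0.03149312  0.03502966  0.03638026] [-0.00901847 -0.00817105  0.00823643  0.00874265] [0.03584367 0.03993002 0.04158216]
dock ((0.4566572308540344, -0.21530257165431976), (0.060088638216257095, 0.09397541731595993), 65.10137939453125)
```

The wrist view confirms it. The white cell is at (319,184) in the dock with its ring towards the bottom (nub towards +x world). The pinks at (221,201) and (350,266) stay clear of the fingers.

carry_out --series "0.0018 -0.0022 -0.03 0; 0 0 -0.04 0; 0 0 -0.04 0; 0 0 -0.03 0; 0 0 -0.02 0; 0 0 -0.013 0; 0 0 0 0"

```text
time: 3.95
tool_pos: [0.4615, -0.216, 0.0267]
tcp_rot: [-0.671, -3.068, -0.001]
wrist_force: [0.4, 1.0, -0.5]
width: 0.999
grip_force: 0.0
```

carry_out --series "0 0 0 0; 0 0 0 0; 0 0 0 0; 0 0 0 0; 0 0 0 0; 0 0 0 0; 0 0 0 0; 0 0 0 0" --jaw -1 --grip_force 30

```text
time: 4.95
tool_pos: [0.4623, -0.2173, 0.0278]
tcp_rot: [0.673, 3.068, -0.001]
wrist_force: [-1.6, -0.1, 5.3]
width: 0.23
grip_force: 29.4
```

carry_out --series "0 0 0.02 0; 0 0 0.05 0; 0 0 0.05 0; 0 0 0.052 0; 0.0048 0.0468 0 4.1; 0.0048 0.0468 0 4.1; 0.0048 0.0468 0 4.1; 0.0048 0.0468 0 4.1; 0.0048 0.0468 0 4.1; 0.0048 0.0468 0 4.1; 0.0048 0.0468 0 4.1; 0.0048 0.0468 0 4.1; 0 0 0 0; 0 0 0 0"

```text
time: 6.7
tool_pos: [0.4998, 0.1571, 0.1985]
tcp_rot: [0.222, -3.132, 0.001]
wrist_force: [0.7, -0.3, -1.1]
width: 0.232
grip_force: 29.7
```

Run:
```python
from h import *
im,P=cloud('wrist'); np.save('w2.npy',P); cv2.imwrite('pics/w2.png',im)
s=bot.read_state(); print(s['tool_pos'],s['tcp_rot'], s['wrist_force'],s['torque'],s['grip_force'])
for t in ['cell','contact','model']:
    for o in spot_in('wrist',t)[:3]: print(t,o)
```

```text
[0.49991644 0.15666384 0.19862605] [ 2.19856924e-01 -3.13262620e+00  1.03942024e-03] [-0.33248245 -0.65121787 -0.4394591 ] [-0.01046064  0.02155599  0.01196523] 29.67535525560379
cell {'rect': [321.1, 268.9, 45.9, 146.1], 'score': 0.65}
contact {'rect': [322.6, 141.8, 19.1, 34.0], 'score': 0.79}
model {'rect': [374.0, 177.0, 272.4, 189.8], 'score': 0.82}
```

View pics/w2.png

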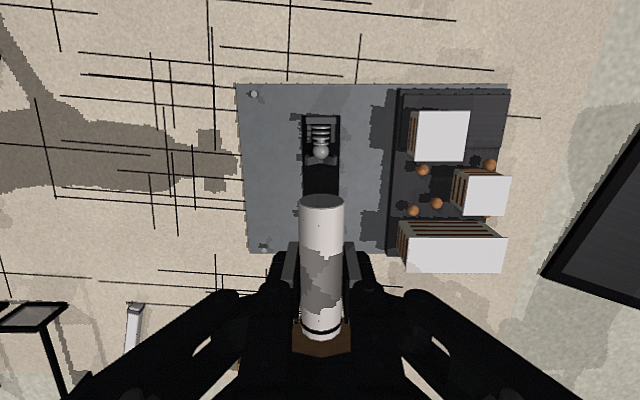

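Run:
```python
from h import *
im=cv2.imread('pics/w2.png');P=np.load('w2.npy'); th=np.radians(8.1); d=np.array([np.cos(th),np.sin(th)]); n=np.array([-d[1],d[0]])
tcp=np.array([.4999,.1569])
def loc(q): return np.c_[(q[:,:2]-tcp)@d,(q[:,:2]-tcp)@n,q[:,2]]*1000
pr=lambda k,q:print(k,len(q),np.percentile(q,[1,50,99],axis=0).round(1).tolist())
q=P[195:345,295:350].reshape(-1,3); q=loc(q[(q[:,2]>.17)&(im[195:345,295:350].reshape(-1,3).min(1)>60)]); pr('held cell',q)
a=np.polyfit(q[:,0],q[:,1],1); print('yaw off',np.degrees(np.arctan(a[0])))
for lo in range(-45,40,10):
    m=abs(q[:,0]-lo)<4
    if m.sum()>10: print(lo,m.sum(),np.percentile(q[m],[2,98],axis=0)[:,1].round(1),np.percentile(q[m,2],[50,97]).round(1))
q=loc(P[110:200,295:345].reshape(-1,3)); q=q[(q[:,2]>15)&(q[:,2]<60)]
pr('bay',q)
for z0,z1 in [(17,24),(24,30),(30,36),(36,42)]:
    m=(q[:,2]>z0)&(q[:,2]<z1); pr((z0,z1),q[m])
b=q[(q[:,2]>31)&(abs(q[:,1]-np.median(q[:,1]))<9)]
h,e=np.histogram(b[:,0],np.arange(-75,-5,2)); 
for i in range(len(h)):
    m=(b[:,0]>=e[i])&(b[:,0]<e[i+1])
    if h[i]: print(e[i],h[i],b[m,2].max().round(1),np.percentile(b[m,1],[2,98]).round(1))
B=P[75:260,230:400].reshape(-1,3); B=loc(B[(B[:,2]>.005)&(B[:,2]<.012)]); print('board',cv2.minAreaRect(B[:,:2].astype(np.float32)), np.percentile(B,[.5,99.5],axis=0).round(1).tolist())
```

```text
held cell 5463 [[-37.5, -9.8, 201.9], [-9.3, 0.3, 210.2], [29.2, 10.2, 212.3]]
yaw off 0.17910441632505134
-35 739 [-9.5 10. ] [210.2 212.2]
-25 770 [-9.7  9.8] [210.2 212.1]
-15 708 [-9.8  9.9] [210.2 212.1]
-5 643 [-8.9  9.5] [210.2 212. ]
5 583 [-9.1  9.4] [210.2 212. ]
15 575 [-9.4  9.7] [210.1 211.8]
25 396 [-9.2  9.9] [210.1 211.8]
bay 1077 [[-63.0, -15.7, 17.0], [-41.2, -0.8, 33.2], [-15.3, 14.3, 40.4]]
(17, 24) 291 [[-63.0, -14.5, 17.3], [-40.2, 0.1, 20.4], [-15.1, 15.5, 23.9]]
(24, 30) 174 [[-63.1, -16.2, 24.1], [-20.9, -2.4, 26.9], [-15.2, 14.3, 29.9]]
(30, 36) 175 [[-54.3, -8.9, 30.1], [-38.5, 0.1, 33.9], [-23.7, 7.8, 36.0]]
(36, 42) 426 [[-63.0, -13.8, 36.1], [-54.0, -0.9, 38.7], [-25.9, 13.1, 40.9]]
-65 12 40.0 [-8.1  7.1]
-63 45 40.3 [-9.2  7.5]
-61 37 40.9 [-9.2  7.5]
-59 38 40.9 [-9.2  7.5]
-55 45 41.3 [-9.5  7.7]
-53 8 38.1 [-8.3  6.6]
-51 11 37.3 [-7.3  4.3]
-49 32 39.9 [-8.5  7.8]
-45 31 38.9 [-7.6  6.3]
-43 22 39.8 [-7.8  6.4]
-41 17 35.2 [-3.8  3. ]
-39 31 39.6 [-7.7  5.9]
-37 23 37.9 [-5.8  4.5]
-35 34 38.6 [-7.1  6. ]
-33 38 39.8 [-7.7  6.2]
-31 31 40.6 [-7.7  6.4]
-29 26 39.1 [-7.8  6. ]
-27 21 37.7 [-6.8  5. ]
-25 16 36.2 [-5.5  3.8]
board ((1.3871612548828125, -4.65740966796875), (163.2449493408203, 189.44097900390625), 89.53189086914062) [[-92.7, -84.9, 6.3], [93.0, 74.1, 11.0]]
```

The view shows the held cell from (320,205) to (320,335), flat end towards the ball nose at (321,152). The bay sits about 5 mm towards +x. Next I press the nub's underside on the fixed block's top, so the cell swivels in the pads.

carry_out --series "0.0155 0.0012 -0.03 0; 0 0 -0.05 0; 0 0 -0.04 0; 0 0 -0.02 0; 0 0 -0.006 0; 0 0 0 0; 0 0 0 0"

```text
time: 7.78
tool_pos: [0.5172, 0.1587, 0.0548]
tcp_rot: [-0.22, 3.131, 0.001]
wrist_force: [0.7, -0.3, 0.0]
width: 0.232
grip_force: 29.7
```

carry_out --series "0 0 -0.002 0; 0 0 -0.002 0; 0 0 -0.002 0; 0 0 -0.001 0; 0 0 -0.001 0; 0 0 0 0"

```text
time: 8.52
tool_pos: [0.5158, 0.1587, 0.046]
tcp_rot: [0.221, -3.133, 0.0]
wrist_force: [-4.2, -0.9, 6.9]
width: 0.233
grip_force: 30.4
```

carry_out --series "0 0 -0.001 0; 0 0 -0.001 0; 0 0 -0.001 0; 0 0 0 0"

```text
time: 9.02
tool_pos: [0.5156, 0.1586, 0.0432]
tcp_rot: [0.221, -3.133, 0.0]
wrist_force: [-5.1, -1.2, 8.4]
width: 0.235
grip_force: 31.1
```

```bash
cat > t.py <<'E'
from h import *
import sys
im,P=cloud('wrist'); cv2.imwrite(f'pics/{sys.argv[1]}.png',im)
s=bot.read_state(); t=s['tool_pos']; print(s['time'],t.round(4),s['wrist_force'].round(2),s['torque'].round(3))
th=np.radians(8.1); d=np.array([np.cos(th),np.sin(th)]); n=np.array([-d[1],d[0]])
q=P[190:350,300:342].reshape(-1,3); g=im[190:350,300:342].reshape(-1,3).min(1)>60
q=np.c_[(q[:,:2]-t[:2])@d,(q[:,:2]-t[:2])@n,q[:,2]-t[2]]*1000; q=q[g&(q[:,2]>-10)&(q[:,2]<40)&(abs(q[:,1])<4)]
for lo in range(-45,40,8):
    m=abs(q[:,0]-lo)<4
    if m.sum()>20: print(lo,m.sum(),np.median(q[m,2]).round(1))
print(np.percentile(q[:,0],[0.5,99.5]).round(1))
E
python3 t.py w3
```

```text
9.075 [0.5156 0.1586 0.0432] [-4.9  -0.7   9.23] [-0.147  0.542 -0.022]
-37 431 9.2
-29 337 10.6
-21 322 11.4
-13 306 12.2
-5 300 12.9
3 277 13.8
11 261 14.5
19 265 15.2
27 124 15.8
[-38.8  28.7]
```

carry_out --series "0 0 -0.001 0; 0 0 -0.001 0; 0 0 -0.001 0; 0 0 -0.001 0; 0 0 0 0"

```text
time: 9.7
tool_pos: [0.5156, 0.1586, 0.0392]
tcp_rot: [0.221, -3.133, 0.0]
wrist_force: [-5.2, -0.8, 8.3]
width: 0.233
grip_force: 32.2
```

```bash
python3 t.py w4
```

```text
9.75 [0.5156 0.1586 0.0392] [-5.59 -1.09  9.26] [-0.164  0.452 -0.003]
-37 399 7.0
-29 344 8.9
-21 330 10.4
-13 320 12.1
-5 319 13.6
3 314 15.3
11 299 16.9
19 239 18.3
27 121 19.7
[-40.2  26.4]
```

carry_out --series "0 0 -0.001 0; 0 0 -0.001 0; 0 0 -0.0005 0; 0 0 0 0; 0 0 0.002 0; 0 0 0.002 0; 0 0 0 0"

```text
time: 10.62
tool_pos: [0.5161, 0.1586, 0.0397]
tcp_rot: [-0.221, 3.134, 0.0]
wrist_force: [-0.1, -1.1, -0.8]
width: 0.232
grip_force: 31.9
```

```bash
python3 t.py w5
```

```text
10.675 [0.5159 0.1586 0.0396] [-0.09 -0.01 -1.39] [ 0.032 -0.022  0.019]
-37 366 6.4
-29 350 8.5
-21 327 10.4
-13 329 12.4
-5 325 14.2
3 326 16.1
11 311 18.1
19 245 19.7
27 110 21.2
[-40.   25.6]
```

carry_out --series "-0.001 -0.00014 0 0; -0.001 -0.00014 0 0; 0 0 0 0"

```text
time: 11.05
tool_pos: [0.5142, 0.1584, 0.0399]
tcp_rot: [-0.221, 3.133, 0.0]
wrist_force: [0.8, 0.4, -0.2]
width: 0.234
grip_force: 31.9
```

carry_out --series "-0.001 -0.00014 0 0; 0 0 0 0"

```text
time: 11.3
tool_pos: [0.5136, 0.1583, 0.0401]
tcp_rot: [-0.221, 3.132, 0.0]
wrist_force: [2.9, -0.4, -1.4]
width: 0.232
grip_force: 31.9
```

carry_out --series "-0.001 -0.00014 0 0; 0 0 0 0"

```text
time: 11.55
tool_pos: [0.5125, 0.1581, 0.0401]
tcp_rot: [-0.221, 3.133, 0.0]
wrist_force: [3.3, 0.0, -0.7]
width: 0.236
grip_force: 31.9
```

carry_out --series "-0.001 -0.00014 0 0; 0 0 0 0"

```text
time: 11.8
tool_pos: [0.5114, 0.158, 0.04]
tcp_rot: [-0.221, 3.133, 0.0]
wrist_force: [4.1, -0.3, -0.9]
width: 0.232
grip_force: 31.9
```

carry_out --series "-0.001 -0.00014 0 0; -0.001 -0.00014 0 0; 0 0 0 0"

```text
time: 12.18
tool_pos: [0.5096, 0.1578, 0.0401]
tcp_rot: [-0.221, 3.132, 0.0]
wrist_force: [5.2, 1.0, -0.4]
width: 0.236
grip_force: 31.9
```

carry_out --series "-0.001 -0.00014 0 0; 0 0 0 0; 0 0 0 0"

```text
time: 12.55
tool_pos: [0.5089, 0.1577, 0.0402]
tcp_rot: [-0.221, 3.132, 0.0]
wrist_force: [6.3, 0.5, -1.8]
width: 0.233
grip_force: 31.9
```

```bash
python3 t.py w6; python3 -c "
import cv2;cv2.imwrite('pics/w6c.png',cv2.resize(cv2.imread('pics/w6.png')[60:360,200:440],None,fx=2,fy=2))"
```

```text
12.6 [0.5089 0.1577 0.0402] [ 5.51  0.33 -0.69] [ 0.144 -1.031  0.038]
-37 412 5.8
-29 343 8.0
-21 338 10.1
-13 331 12.1
-5 320 14.1
3 333 16.0
11 319 18.2
19 244 20.0
27 104 21.3
[-40.5  25.2]
```

View pics/w6c.png

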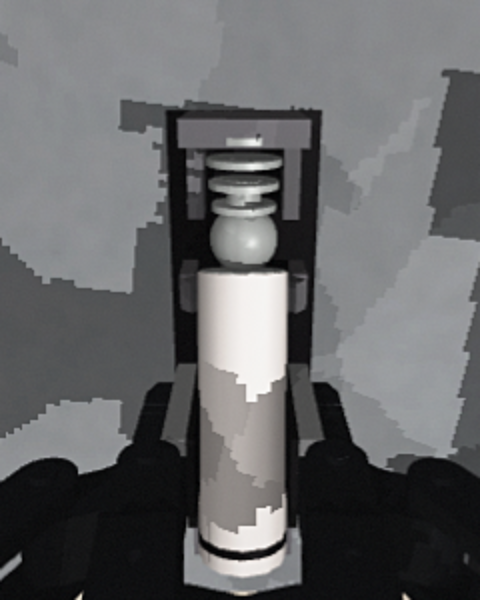

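The cell is in line with the saddles and the ball nose, nub raised and spring about 5 mm in. I lean in a little more, then lower.

carry_out --series "-0.0006 -0.0001 0 0; 0 0 0 0; 0 0 0 0"

```text
time: 12.98
tool_pos: [0.5085, 0.1576, 0.0403]
tcp_rot: [-0.221, 3.131, 0.001]
wrist_force: [6.8, 0.7, -1.6]
width: 0.234
grip_force: 31.9
```

carry_out --series "0 0 -0.001 0; 0 0 -0.001 0; 0 0 0 0"

```text
time: 13.35
tool_pos: [0.5094, 0.1578, 0.0393]
tcp_rot: [-0.221, 3.13, 0.001]
wrist_force: [6.5, -0.1, 4.1]
width: 0.233
grip_force: 32.3
```

carry_out --series "0 0 -0.001 0; 0 0 -0.001 0; 0 0 0 0"

```text
time: 13.72
tool_pos: [0.5095, 0.1579, 0.0374]
tcp_rot: [-0.221, 3.13, 0.001]
wrist_force: [5.6, 1.4, 4.1]
width: 0.232
grip_force: 32.3
```

```bash
python3 t.py w7
```

```text
13.775 [0.5094 0.1579 0.0373] [ 6.37 -0.03  3.86] [ 0.102 -0.737  0.025]
-45 30 0.4
-37 401 6.6
-29 348 8.7
-21 343 10.6
-13 339 12.5
-5 327 14.3
3 312 16.1
11 310 18.0
19 232 19.6
27 107 20.9
[-41.5  25.8]
```

carry_out --series "-0.0008 -0.0001 0 0; 0 0 -0.001 0; 0 0 0 0"

```text
time: 14.15
tool_pos: [0.5091, 0.1579, 0.0367]
tcp_rot: [-0.221, 3.129, 0.001]
wrist_force: [5.6, 0.1, 3.9]
width: 0.231
grip_force: 32.3
```

carry_out --series "0 0 -0.001 0; 0 0 -0.001 0; 0 0 0 0"

```text
time: 14.52
tool_pos: [0.5092, 0.158, 0.0347]
tcp_rot: [-0.22, 3.128, 0.002]
wrist_force: [7.2, 1.5, 3.8]
width: 0.235
grip_force: 32.4
```

```bash
python3 t.py w8
```

```text
14.575 [0.5092 0.158  0.0347] [7.19 1.14 3.  ] [ 0.109 -0.853  0.024]
-45 59 3.0
-37 394 6.9
-29 346 8.8
-21 344 10.5
-13 329 12.5
-5 321 14.2
3 319 16.1
11 310 17.9
19 244 19.5
27 101 20.9
[-42.4  25.8]
```

carry_out --series "0 0 -0.001 0; 0 0 -0.001 0; 0 0 0 0"

```text
time: 14.95
tool_pos: [0.5094, 0.158, 0.0328]
tcp_rot: [-0.22, 3.128, 0.002]
wrist_force: [6.6, 1.9, 4.5]
width: 0.232
grip_force: 32.3
```

carry_out --series "0 0 -0.001 0; 0 0 -0.001 0; 0 0 0 0"

```text
time: 15.32
tool_pos: [0.5097, 0.1581, 0.0312]
tcp_rot: [-0.22, 3.128, 0.002]
wrist_force: [6.6, 1.6, 7.1]
width: 0.232
grip_force: 32.5
```

```bash
python3 t.py w9
```

```text
15.375 [0.5097 0.158  0.0312] [6.04 0.07 6.74] [ 0.034 -0.689 -0.007]
-45 104 6.2
-37 379 8.3
-29 350 9.9
-21 345 11.4
-13 329 13.0
-5 314 14.5
3 315 16.0
11 303 17.5
19 230 18.8
27 118 20.2
[-43.6  40.3]
```

carry_out --series "-0.0008 -0.0001 0 0; 0 0 0 0; 0 0 0 0"

```text
time: 15.75
tool_pos: [0.5095, 0.158, 0.0314]
tcp_rot: [-0.22, 3.126, 0.002]
wrist_force: [8.0, 0.6, 6.4]
width: 0.234
grip_force: 32.5
```

carry_out --series "-0.0006 -0.0001 0 0; 0 0 0 0; 0 0 0 0"

```text
time: 16.12
tool_pos: [0.509, 0.158, 0.0315]
tcp_rot: [-0.22, 3.126, 0.002]
wrist_force: [8.6, 1.2, 5.8]
width: 0.23
grip_force: 32.4
```

carry_out --series "0 0 -0.001 0; 0 0 -0.001 0; 0 0 0 0"

```text
time: 16.5
tool_pos: [0.5092, 0.158, 0.0297]
tcp_rot: [-0.22, 3.126, 0.002]
wrist_force: [6.9, 1.1, 7.0]
width: 0.227
grip_force: 32.6
```

carry_out --series "0 0 -0.001 0; 0 0 0 0; 0 0 0 0"

```text
time: 16.88
tool_pos: [0.5093, 0.158, 0.0287]
tcp_rot: [-0.22, 3.126, 0.002]
wrist_force: [7.3, 1.0, 7.8]
width: 0.235
grip_force: 32.7
```

```bash
python3 t.py w10
```

```text
16.925 [0.5093 0.158  0.0288] [7.8  0.73 6.93] [ 0.076 -0.978  0.008]
-45 143 9.1
-37 383 10.6
-29 348 11.9
-21 330 12.9
-13 341 14.0
-5 311 15.0
3 300 16.0
11 279 17.1
19 263 18.2
27 118 19.2
35 36 10.2
[-44.4  38.1]
```

carry_out --series "0 0 -0.001 0; 0 0 -0.001 0; 0 0 0 0"

```text
time: 17.3
tool_pos: [0.5093, 0.158, 0.0269]
tcp_rot: [-0.22, 3.126, 0.002]
wrist_force: [6.9, 0.2, 9.2]
width: 0.237
grip_force: 33.0
```

carry_out --series "-0.0003 0 -0.001 0; 0 0 0 0; 0 0 0 0"

```text
time: 17.68
tool_pos: [0.5092, 0.158, 0.0262]
tcp_rot: [-0.221, 3.125, 0.002]
wrist_force: [6.5, 0.6, 10.6]
width: 0.233
grip_force: 33.2
```

```bash
python3 t.py w11
```

```text
17.725 [0.5092 0.158  0.0262] [ 6.74 -0.14 10.83] [-0.068 -0.739 -0.009]
-45 194 11.9
-37 381 13.0
-29 344 14.1
-21 336 14.7
-13 314 15.2
-5 319 15.9
3 276 16.4
11 276 17.1
19 259 17.7
27 141 18.2
35 32 12.9
[-45.4  35.5]
```

carry_out --series "0 0 -0.001 0; 0 0 0 0; 0 0 0 0"

```text
time: 18.1
tool_pos: [0.5092, 0.158, 0.0256]
tcp_rot: [-0.221, 3.126, 0.002]
wrist_force: [4.4, -0.8, 14.5]
width: 0.233
grip_force: 33.6
```

carry_out --series "0 0 -0.001 0; 0 0 0 0; 0 0 0 0"

```text
time: 18.48
tool_pos: [0.5092, 0.158, 0.0251]
tcp_rot: [-0.221, 3.126, 0.002]
wrist_force: [3.7, -1.1, 17.4]
width: 0.231
grip_force: 34.1
```

```bash
python3 t.py w12
```

```text
18.525 [0.5092 0.158  0.0251] [ 3.79 -0.92 17.04] [-0.116 -0.321  0.088]
-45 210 12.9
-37 393 14.2
-29 341 15.2
-21 329 15.6
-13 322 15.9
-5 300 16.4
3 279 16.8
11 277 17.2
19 246 17.6
27 150 18.0
35 29 14.0
[-45.7  34.5]
```

carry_out --series "-0.0006 -0.0001 0 0; -0.0004 0 0 0; 0 0 0 0; 0 0 0 0"

```text
time: 19.02
tool_pos: [0.5091, 0.158, 0.0251]
tcp_rot: [-0.221, 3.124, 0.002]
wrist_force: [6.6, -0.7, 14.4]
width: 0.235
grip_force: 33.8
```

```bash
python3 t.py w13; python3 -c "
import cv2;cv2.imwrite('pics/w13c.png',cv2.resize(cv2.imread('pics/w13.png')[60:360,200:440],None,fx=2,fy=2))"
```

```text
19.075 [0.5092 0.158  0.0251] [ 6.34 -0.59 13.94] [-0.195 -0.78   0.031]
-45 215 12.9
-37 393 14.1
-29 334 15.1
-21 339 15.5
-13 314 15.9
-5 305 16.4
3 280 16.8
11 268 17.1
19 249 17.6
27 155 17.9
35 28 13.9
[-45.7  34.6]
```

View pics/w13c.png

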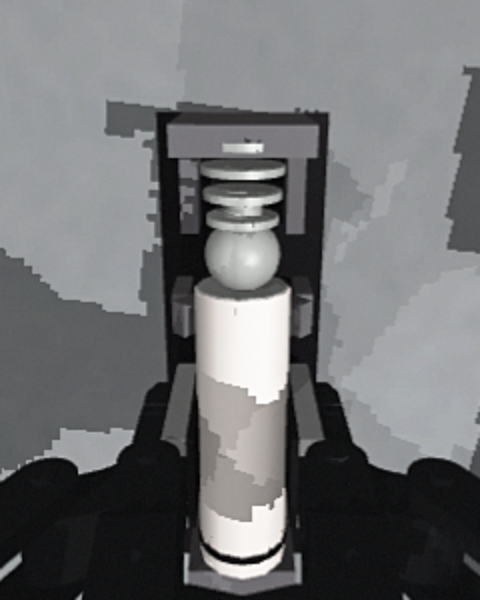

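```bash
cat > ref.py <<'E'
from h import *
im,P=cloud('wrist'); s=bot.read_state(); t=np.array([.5092,.158])
th=np.radians(8.1); d=np.array([np.cos(th),np.sin(th)]); n=np.array([-d[1],d[0]])
q=P[60:380,180:460].reshape(-1,3); q=np.c_[(q[:,:2]-t)@d,(q[:,:2]-t)@n,q[:,2]]*1000
for lo in np.arange(-84,64,4):
    o=[]
    for a,b in ((-4,4),(8,15),(-15,-8),(-60,-30)):
        m=(abs(q[:,0]-lo)<2)&(q[:,1]>a)&(q[:,1]<b)&(q[:,2]>0)&(q[:,2]<60)
        o.append('%5.1f/%5.1f(%d)'%(np.median(q[m,2]),np.percentile(q[m,2],90),m.sum()) if m.sum()>5 else '-')
    print(lo,*o)
E
python3 ref.py
```

```text
-84   8.3/  9.2(172)   8.1/  8.9(154)   8.1/  9.0(158)   8.2/  9.1(629)
-80   8.3/  9.0(152)   8.1/  8.8(132)   8.3/  9.1(137)   8.3/  9.1(624)
-76   8.2/  9.0(153)   8.1/  8.9(134)   8.2/  9.1(134)   8.3/  9.1(583)
-72  34.7/ 39.6(317)  33.7/ 39.7(246)  34.5/ 39.6(253)   8.2/  9.1(574)
-68  39.4/ 40.2(205)  39.1/ 39.9(159)  39.2/ 40.0(159)   8.2/  9.0(530)
-64  36.5/ 39.4(222)  20.1/ 26.0(46)  20.3/ 28.8(50)   8.2/  8.9(555)
-60  33.7/ 38.5(178)  20.0/ 20.9(104)  19.9/ 20.8(108)   8.2/  9.1(508)
-56  34.4/ 38.5(171)  19.8/ 20.8(120)  19.8/ 20.8(118)   8.3/  9.0(527)
-52  36.4/ 38.2(217)  20.0/ 20.9(110)  19.8/ 20.8(111)   8.2/  9.0(492)
-48  37.5/ 38.5(220)  19.7/ 20.8(98)  19.7/ 20.8(104)   8.2/  9.1(481)
-44  38.1/ 38.9(172)   9.7/ 10.5(62)   9.8/ 10.5(68)   8.2/  9.0(465)
-40  36.9/ 39.2(156)   9.7/ 10.6(93)   9.7/ 10.2(87)   8.1/  9.0(458)
-36  39.6/ 40.5(231)  10.2/ 34.7(162)  10.4/ 35.5(157)   8.2/  8.9(450)
-32  40.0/ 40.7(175)  22.9/ 34.4(246)  23.9/ 35.2(236)   8.2/  8.9(433)
-28  40.3/ 41.1(170)  28.5/ 35.9(113)  28.5/ 36.3(119)   8.3/  8.9(423)
-24  40.5/ 41.3(167)  31.6/
[... 449 characters left out ...]
   8.2/  8.9(364)
4  41.9/ 42.8(141)  48.3/ 57.2(111)  48.2/ 56.8(124)   8.2/  8.9(340)
8  42.1/ 42.8(134)  48.3/ 57.9(94)  47.6/ 57.6(98)   8.1/  8.7(341)
12  42.3/ 43.0(131)  37.9/ 48.5(33)  38.1/ 48.2(41)   8.1/  8.8(328)
16  42.4/ 43.1(124)  37.1/ 38.3(26)  37.7/ 38.9(31)   8.2/  8.8(327)
20  42.7/ 43.6(130)  37.5/ 38.9(31)  38.3/ 39.0(34)   8.2/  8.8(269)
24  43.0/ 43.7(128)  37.0/ 39.4(37)  37.9/ 39.7(37)   8.0/  8.7(155)
28  43.2/ 43.9(104)  37.4/ 39.4(28)  38.3/ 39.7(28)   8.3/  8.7(27)
32  39.7/ 42.4(8)  35.3/ 39.3(149)  35.5/ 39.3(180) -
36  39.1/ 39.6(102)  39.0/ 39.6(36)  39.1/ 39.5(44) -
40  38.9/ 39.5(30) - - -
44 - - - -
48 -   9.6/ 10.1(9) - -
52 - - - -
56 - - - -
60 - - - -
```

carry_out --series "-0.0004 -0.0001 -0.0005 0; 0 0 -0.0005 0; 0 0 -0.0005 0; 0 0 0 0; 0 0 0 0"

```text
time: 19.75
tool_pos: [0.5092, 0.158, 0.0246]
tcp_rot: [-0.221, 3.123, 0.002]
wrist_force: [4.3, -0.6, 20.8]
width: 0.231
grip_force: 34.5
```

```bash
python3 t.py w14
```

```text
19.8 [0.5092 0.158  0.0246] [ 4.28 -1.39 20.54] [-0.214 -0.414  0.063]
-45 229 13.4
-37 397 14.7
-29 342 15.6
-21 329 16.0
-13 318 16.3
-5 305 16.7
3 275 16.9
11 272 17.3
19 244 17.6
27 158 17.9
35 29 14.5
[-45.8  34. ]
```

carry_out --series "-0.0006 -0.0001 0 0; -0.0006 -0.0001 0 0; 0 0 0 0; 0 0 0 0"

```text
time: 20.3
tool_pos: [0.5091, 0.158, 0.0246]
tcp_rot: [-0.22, 3.121, 0.003]
wrist_force: [8.2, -1.9, 17.6]
width: 0.235
grip_force: 34.2
```

carry_out --series "0 0 0.001 0; 0 0 0 0; 0 0 0 0"

```text
time: 20.68
tool_pos: [0.509, 0.158, 0.0248]
tcp_rot: [-0.22, 3.121, 0.003]
wrist_force: [10.9, 0.1, 10.5]
width: 0.236
grip_force: 33.5
```

```bash
python3 t.py w15
```

```text
20.725 [0.509  0.158  0.0248] [10.14 -0.22 11.46] [-0.022 -1.384  0.078]
-45 228 13.3
-37 391 14.5
-29 343 15.5
-21 331 15.9
-13 310 16.2
-5 315 16.5
3 274 17.0
11 262 17.2
19 245 17.7
27 158 18.0
35 29 14.3
[-45.9  34.2]
```

```bash
cat > ball.py <<'E'
from h import *
from scipy.optimize import least_squares
th=np.radians(8.1); d=np.array([np.cos(th),np.sin(th)]); n=np.array([-d[1],d[0]]); t=np.array([.5092,.158])
def L(P): q=P.reshape(-1,3); return np.c_[(q[:,:2]-t)@d,(q[:,:2]-t)@n,q[:,2]]*1000
def fit(q,x0):
    for _ in range(4):
        m=(abs(q[:,0]-x0)<7)&(abs(q[:,1])<7)&(q[:,2]>31)&(q[:,2]<41)&(np.hypot(np.hypot(q[:,0]-x0,q[:,1]),q[:,2]-30.5)<9.5)
        r=least_squares(lambda p:np.linalg.norm(q[m]-[p[0],p[1],p[2]],axis=1)-8,[x0,0,30.5],loss='soft_l1',f_scale=.5); x0=r.x[0]
    return r.x.round(2),m.sum()
print('relaxed',fit(L(np.load('w2.npy')),-40.7))
im,P=cloud('wrist'); q=L(P)
print('now',fit(q,-46))
c=q[(abs(q[:,1])<3)&(q[:,2]>30)&(q[:,2]<50)&(q[:,0]>-45)&(q[:,0]<45)]; c=c[np.argsort(c[:,0])]
for a in np.arange(-42,-30,1): 
    m=abs(c[:,0]-a)<.5; print(a,m.sum(),c[m,2].round(1)[:12] if m.sum() else '')
for a in np.arange(28,40,1):
    m=abs(c[:,0]-a)<.5; print(a,m.sum(),c[m,2].round(1)[:12] if m.sum() else '')
print(bot.read_state()['wrist_force'].round(1))
E
python3 ball.py
```

```text
relaxed (array([-39.61,  -0.69,  30.58]), np.int64(178))
now (array([-44.91,  -0.21,  30.62]), np.int64(953))
-42 27 [38.5 38.2 38.1 37.9 37.5 37.5 37.4 37.2 38.3 38.2 37.  38.2]
-41 27 [38.  37.9 37.8 37.6 37.5 37.4 37.4 37.4 37.4 37.3 37.3 38.5]
-40 20 [36.5 36.5 37.6 36.4 37.1 37.  37.  37.  36.9 38.1 36.9 36.6]
-39 23 [36.2 36.2 34.9 36.1 36.1 36.  36.7 35.5 35.2 35.1 34.7 34.6]
-38 97 [34.7 34.7 40.3 39.2 38.  40.2 36.9 38.  39.1 34.5 34.5 40.1]
-37 40 [40.  40.  41.  39.8 40.8 38.7 38.6 39.7 39.7 39.6 39.6 40.5]
-36 35 [39.6 39.6 39.5 40.5 40.3 39.2 40.3 40.2 40.  39.9 39.8 39.6]
-35 31 [40.3 40.3 40.1 40.  39.9 39.9 39.8 39.7 39.7 40.7 40.6 39.6]
-34 32 [40.2 40.1 41.  39.9 39.9 39.7 39.6 39.6 40.3 41.3 39.2 40.1]
-33 33 [38.9 40.9 39.8 39.6 40.5 39.5 40.5 40.5 40.5 39.5 39.4 40.4]
-32 36 [40.7 40.6 40.6 40.5 40.5 39.5 41.4 40.3 40.2 39.1 40.1 39. ]
-31 35 [40.5 41.3 40.3 40.3 40.3 40.2 39.2 40.  39.9 40.9 39.8 39.8]
28 21 [42.8 42.7 43.2 43.2 43.1 43.1 42.5 42.4 42.4 42.4 43.5 42.2]
29 20 [43.  43.  43.5 42.3 42.8 42.7 42.1 43.3 43.2 42.6 43.6 42.5]
30 6 [43.1 42.5 43.  42.4 42.1 42.1]
31 0 
32 0 
33 1 [39.5]
34 16 [39.7 39.  39.  39.  39.3 39.9 39.2 39.8 39.2 39.8 39.7 38.5]
35 22 [38.9 39.4 40.  39.9 38.  39.2 38.6 38.6 39.2 38.5 39.1 38.4]
36 17 [39.6 38.9 38.8 38.8 39.4 38.7 38.7 38.1 39.3 39.2 39.8 39.1]
37 17 [39.4 38.7 39.7 39.1 37.9 38.3 38.2 38.2 39.3 39.3 38.6 39.2]
38 21 [39.  38.4 38.9 38.3 38.8 38.8 38.2 38.2 38.7 39.2 39.2 38. ]
39 8 [38.5 39.  39.  38.3 38.2 38.5 38.4 38.4]
[11.1 -0.2 11.2]
```

carry_out --series "0 0 0.0007 0; 0 0 0 0; 0 0 0 0"

```text
time: 21.15
tool_pos: [0.509, 0.158, 0.0251]
tcp_rot: [-0.22, 3.121, 0.003]
wrist_force: [11.7, 1.0, 8.0]
width: 0.236
grip_force: 33.3
```

carry_out --series "0 0 0.0007 0; 0 0 0 0; 0 0 0 0"

```text
time: 21.52
tool_pos: [0.5083, 0.1579, 0.0252]
tcp_rot: [-0.22, 3.122, 0.003]
wrist_force: [10.1, 0.1, 6.7]
width: 0.233
grip_force: 33.2
```

carry_out --series "0 0 -0.001 0; 0 0 -0.001 0; 0 0 0 0; 0 0 0 0"

```text
time: 22.02
tool_pos: [0.5082, 0.158, 0.0236]
tcp_rot: [-0.22, 3.122, 0.003]
wrist_force: [9.0, 0.3, 9.4]
width: 0.234
grip_force: 33.7
```

```bash
python3 t.py w16; python3 ball.py | head -2
```

```text
22.075 [0.5082 0.1579 0.0236] [9.37 1.05 9.5 ] [-0.002 -1.217  0.04 ]
-45 250 14.4
-37 405 15.6
-29 345 16.6
-21 321 16.7
-13 316 16.9
-5 298 17.0
3 271 17.1
11 266 17.2
19 236 17.3
27 172 17.4
35 21 15.3
[-46.2  32.8]
relaxed (array([-39.61,  -0.69,  30.58]), np.int64(178))
now (array([-45.32,  -0.19,  30.59]), np.int64(936))
```

carry_out --series "0 0 -0.001 0; 0 0 0 0; 0 0 0 0"

```text
time: 22.5
tool_pos: [0.5082, 0.1579, 0.0232]
tcp_rot: [-0.22, 3.122, 0.003]
wrist_force: [7.8, -1.5, 14.2]
width: 0.237
grip_force: 34.2
```

```bash
python3 t.py w17; python3 ball.py | head -2
```

```text
22.55 [0.5082 0.1579 0.0232] [ 7.16 -0.72 14.48] [-0.122 -0.919 -0.068]
-45 255 15.0
-37 408 15.6
-29 351 17.0
-21 326 17.0
-13 309 17.1
-5 296 17.2
3 272 17.3
11 255 17.3
19 237 17.4
27 175 17.4
[-46.3  32.8]
relaxed (array([-39.61,  -0.69,  30.58]), np.int64(178))
now (array([-45.29,  -0.18,  30.61]), np.int64(939))
```

carry_out --series "0 0 0.0007 0; 0 0 0 0"

```text
time: 22.85
tool_pos: [0.5082, 0.1579, 0.0234]
tcp_rot: [-0.22, 3.122, 0.003]
wrist_force: [8.9, -0.5, 9.7]
width: 0.232
grip_force: 33.7
```

carry_out --series "0 0 0 0; 0 0 0.001 0; 0 0 0.001 0; 0 0 0 0; 0 0 0 0; 0 0 0 0" --jaw 0.2

```text
time: 23.6
tool_pos: [0.502, 0.1566, 0.0212]
tcp_rot: [0.221, -3.133, 0.0]
wrist_force: [0.1, -0.8, 0.4]
width: 0.596
grip_force: 0.0
```

```bash
python3 t.py w18; python3 ball.py | head -2
```

```text
23.65 [0.5021 0.1566 0.0212] [-0.06  0.35 -0.05] [ 0.017 -0.034 -0.045]
-45 275 15.8
-37 354 16.6
-29 427 18.8
-21 338 19.4
-13 309 19.5
-5 317 19.5
3 286 19.5
11 272 19.6
19 250 19.6
27 177 19.6
[-46.2  28.4]
relaxed (array([-39.61,  -0.69,  30.58]), np.int64(178))
now (array([-44.87,  -0.17,  30.59]), np.int64(918))
```

carry_out --series "0.004 0.0005 0.01 0; 0 0 0.02 0; 0 0 0.04 0; -0.02 0 0.05 0; -0.03 0 0.04 0; 0 0 0 0; 0 0 0 0"

```text
time: 24.58
tool_pos: [0.4565, 0.1572, 0.1816]
tcp_rot: [-0.221, 3.133, 0.0]
wrist_force: [-0.2, -1.8, -0.4]
width: 0.597
grip_force: 0.0
```

Run:
```python
from h import *
im,P=cloud('wrist'); cv2.imwrite('pics/fin.png',im[:, 120:540])
s=bot.read_state(); print(s['time'],s['tool_pos'],s['wrist_force'])
t=np.array([.5092,.158]);th=np.radians(8.1); d=np.array([np.cos(th),np.sin(th)]); n=np.array([-d[1],d[0]])
q=P.reshape(-1,3); q=np.c_[(q[:,:2]-t)@d,(q[:,:2]-t)@n,q[:,2]]*1000
for lo in range(-52,48,6):
    m=(abs(q[:,0]-lo)<3)&(abs(q[:,1])<4)&(q[:,2]<60); print(lo,m.sum(),np.median(q[m,2]).round(1))
```

```text
24.625 [0.45609573 0.15702644 0.1806095 ] [ 0.67962381 -0.07635235  0.32102436]
-52 62 36.1
-46 55 37.9
-40 60 37.3
-34 53 40.6
-28 51 40.5
-22 47 40.8
-16 44 40.6
-10 48 40.8
-4 41 40.9
2 45 41.0
8 42 40.8
14 44 40.7
20 40 40.9
26 43 41.1
32 33 39.3
38 39 39.2
44 6 39.2
```

View pics/fin.png

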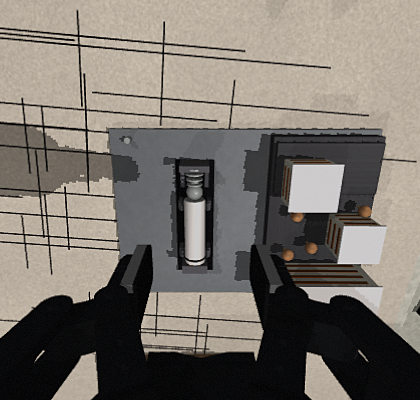

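The picture shows the cell lying flat in the bay from (195,200) to (195,262). It is clamped between the ball nose and the plate, and the gripper is clear.

```bash
python3 -c "
from workcell import bot; print(bot.finish_job())"
```

```text
the job is handed in; nothing more can be done
None
```

The cell is seated level in the bay, clamped between the sprung contact and the fixed plate, and the job was handed in at about 25 s. The highest reading along the bay's axis was 11.7 N at the wrist, and I kept the arm clear of the carton, glasses and marker.

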